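Make up two trailer marker lights at the parts counter

ROBOT

A 6-joint arm with a two-finger parallel gripper is mounted at the origin on the work surface. World frame = base frame: x ahead of the robot, y to its left, z up, the work surface at z = 0. Lengths are in m, angles in rad, forces in N, time in s.
With the tool pointing down it reaches from about 0.3 to 0.775 m from the base axis. Payload 14.6 kg.
Tool frame: the origin (TCP) lies on the centre line of the jaws, within the pads' length; the fingertips stand 19 mm ahead of it and the grasp point (between the pads) is the TCP; y points along the fingers, x is the direction in which the jaws open and shut, and the axes are right-handed (so a half turn about y gives the same grasp; the last joint's range is limited). The gripper opens to 94 mm and grips with 3 to 60 N. Pads are 16 mm wide; open, the fingers measure 119 mm over their backs; the gripper's body (75 mm by 177 mm) begins 78 mm behind the grasp point.
Start: joints at [-1.254, 0.3, 1.521, -0, 1.321, -0.067], TCP at [0.206, -0.51, 0.224] pointing down, gripper open.
Joint ranges: [-3.03, 3.03], [-0.79, 2.21], [0.23, 2.52], [-1.04, 4.18], [0, 3.07], [-2.55, 2.55]. Speed limits (rad/s): [2.22, 2.22, 2.57, 3.14, 3.14, 3.14].

INTERFACE

Orientations are given as [roll, pitch, yaw] about the fixed x, y, z axes, in that order (R = Rz(yaw) Ry(pitch) Rx(roll)).
In Python, from station import ctrl, optics gives the robot as it stands.
- The arm moves only by the tool jog_arm, never from a script. Its argument "targets" is a list of rows, each a list of 3 entries, a list of its own where there are three numbers: the finger opening in cm, from 0 to 9.4, then the shift along the tool's x, y, z in cm, then the turn about the tool's y in rad. A call has 1 to 10 rows; each row is the pose to reach, as a shift and turn from the pose commanded when the call began, along the tool's axes at that moment; what a row does not reach only later rows make up. A row lasts 1/10 s, in which the tool goes at most 50 mm and 8.59 degrees, less where a joint would pass 70% of its speed; a pose out of reach is approached as far as the arm can. A call with a gripper value outside its range is refused whole. The fingers move at their own pace and stop on an object; "grip_force" is the grip in N (left out, the last holds). Time passes only in rows, so rows that repeat a pose let the fingers close. It gives the time, the measured TCP pose, the force and the opening at its end, in the units of the state.
- ctrl.get_obs(): the state, without advancing time (a new reading comes with each control period).
- optics.camera(name): name is "side" or "top"; returns a dict with "img" (480x640x3 uint8, red, green, blue), "range_z" (480x640 float32, m along the optical axis (not along the pixel's ray), 0 where there is no reading), "camera_matrix" (3x3 intrinsics, pixels), "world_to_cam" (4x4, takes a point from world to camera coordinates). Camera axes: x right, y up, looking along -z (the intrinsics and any distortion apply to the point x, -y, -z); pixel columns grow to the right and rows downward; lengths in m; the calibration is good to about 2 mm. A picture is of the moment at which its call begins.
- ctrl.hand_in(): hands the job in, once; it reports no verdict.
The state is a dict: "time_s": time; "qpos": joint angles; "joint_vel": joint speeds; "tau": joint torques, N m; "ee_pos": TCP position; "eef_rot": TCP orientation; "force": force on the tool from outside, world axes, zero at the start; "moment": the same for the moment, N m; "grip_width": finger opening in m.
Only numpy, scipy, OpenCV 4.12 (cv2) and the standard library are available. Lean on these libraries where they do the work, as an engineer would, in place of code of your own. Each camera call takes 0.05 s, during which the arm holds its last target. There are 200 camera calls.

TASK

Make up the two marker lights on the counter. In the yellow base lay the black grommet, then set the red lamp in the grommet, lens up, and then slip the steel trim ring over its lens down onto the flange; in the blue base lay the green grommet and set the amber lamp in it. Everything must sit level and fully home, and the spare clear lamp and the grease tub stay where they stand.

Things in the scene. Friction and masses are not known exactly. Their poses are not given: they have to be found in the camera images.
- yellow_base: Yellow painted round lamp base fixed to the counter, 84 mm in diameter, 14 mm high, with a flat-bottomed round recess 68 mm in diameter and 4 mm deep in its top. Origin: centre of its underside, z up; the recess floor is 10 mm above the origin.
- blue_base: Blue painted round lamp base fixed to the counter, 84 mm in diameter, 14 mm high, with a flat-bottomed round recess 68 mm in diameter and 4 mm deep in its top. Origin: centre of its underside, z up; the recess floor is 10 mm above the origin.
- black_grommet: Black rubber grommet: ring, 58 mm outside diameter, 42 mm bore, 16 mm high, lying flat. Origin: centre of its underside, z up. Rigid, about 40 g.
- green_grommet: Green plastic grommet: ring, 58 mm outside diameter, 42 mm bore, 16 mm high, lying flat. Origin: centre of its underside, z up. Rigid, about 40 g.
- red_lamp: Red marker lamp, standing lens up. Origin: centre of its underside, z up. From below: black plug 34 mm across (29 mm at its chamfered foot), 8 mm long; red flange 50 mm across, 8 to 18 mm above the origin; red lens 34 mm across, straight from 18 to 28 mm, domed to 34 mm. 70 g. Seated, its flange rests on the grommet's top, its origin 8 mm above the grommet's.
- amber_lamp: Amber (orange) marker lamp, standing lens up. Origin: centre of its underside, z up. From below: black plug 34 mm across (29 mm at its chamfered foot), 8 mm long; amber flange 50 mm across, 8 to 18 mm above the origin; amber lens 34 mm across, straight from 18 to 28 mm, domed to 34 mm. 70 g. Seated, its flange rests on the grommet's top, its origin 8 mm above the grommet's.
- trim_ring: Bright steel trim ring, 56 mm outside diameter, 42 mm bore, 12 mm high, lying flat. Origin: centre of its underside, z up. About 60 g. Seated, it lies around the lens on the lamp's flange, 18 mm above the lamp's origin.
- clear_lamp: Clear, whitish marker lamp, standing lens up. Origin: centre of its underside, z up. From below: black plug 34 mm across (29 mm at its chamfered foot), 8 mm long; clear flange 50 mm across, 8 to 18 mm above the origin; clear lens 34 mm across, straight from 18 to 28 mm, domed to 34 mm. 70 g. A spare that is not wanted: leave it.
- grease_tub: White round tub with a red lid, 60 mm in diameter, 55 mm high, upright and loose. Origin: centre of its underside. Leave it.
Things that resemble listed ones, but are neither listed nor needed, are in the scene too. Of the things that look like the red_lamp, the middle-sized one is meant.

How it is judged:
By the outcome, as a careful person would: the job done as asked, in the order asked, and still so for the second after the job is handed in, with the robot touching nothing.
It also fails if it takes over 109 s, if anything falls off the work surface, if the arm or the gripper's body presses on something with over 40 N, if the wrist force passes 120 N, or if a joint passes its speed limit or range.

## Working session

There is one attempt and no reset: what is moved stays moved. The work goes in short steps, Python scripts to look and compute and a tool call to move; the robot and the scene stay as the last step left them, time stands still between calls to the robot, and variables do not carry over. Pictures are saved under pics/ and viewed, about 12 in all and at most 16, crops included, and the job is handed in when it is done.

Besides the shell and the picture viewer there is one more tool, called as name(argument=value, ...) on one line, values as JSON. jog_arm: Moves the arm, as the interface text tells. Its arguments: {"type":"object","properties":{"targets":{"type":"array","items":{"type":"array"}},"grip_force":{"type":"number"}},"required":["targets"]}

```bash
mkdir -p pics
cat > h.py <<'E'
import numpy as np, cv2
from station import ctrl, optics
def cam(n):
    c=optics.camera(n); K=np.array(c["camera_matrix"]);T=np.array(c["world_to_cam"])
    return c,K,T
def cloud(c,K,T):
    z=c["range_z"]; v,u=np.mgrid[0:480,0:640]
    P=np.stack([(u-K[0,2])/K[0,0]*z,-(v-K[1,2])/K[1,1]*z,-z],-1)
    W=(P-T[:3,3])@T[:3,:3]
    W[z<=0]=np.nan
    return W
def ray(u,v,K,T,h):
    d=np.array([(u-K[0,2])/K[0,0],-(v-K[1,2])/K[1,1],-1.])@T[:3,:3]
    o=-T[:3,:3].T@T[:3,3]
    return o+d*(h-o[2])/d[2]
def save(n,img): cv2.imwrite("pics/"+n,img[...,::-1])
E
python3 - <<'E'
from h import *
for n in("top","side"):
    c,K,T=cam(n); save(n+"0.png",c["img"]); print(n,[k for k in c],K.tolist(),(-T[:3,:3].T@T[:3,3]).round(3))
    np.savez("pics/%s0.npz"%n,**{k:np.array(v) for k,v in c.items()})
print(ctrl.get_obs())
E
```

```text
top ['img', 'range_z', 'camera_matrix', 'world_to_cam'] [[526.5635585066808, 0.0, 314.3473211295952], [0.0, 526.5635585066808, 237.72860432527253], [0.0, 0.0, 1.0]] [0.416 0.016 1.013]
side ['img', 'range_z', 'camera_matrix', 'world_to_cam'] [[523.9613123729905, 0.0, 323.2213634590347], [0.0, 523.9613123729905, 234.88720748250208], [0.0, 0.0, 1.0]] [ 0.412 -0.589  0.681]
{'time_s': 0.1, 'qpos': array([-1.25360999e+00,  3.00402717e-01,  1.52149508e+00, -2.61207215e-05,
        1.32074164e+00, -6.66384654e-02]), 'joint_vel': array([-0.00141095, -0.00115995,  0.00050395,  0.00067094,  0.00128774,
       -0.00048344]), 'tau': array([-3.27721118e-04, -5.32646656e+01, -3.53288162e+01,  7.09033920e-02,
        2.34648568e-02, -4.01061038e-05]), 'ee_pos': array([ 0.20586202, -0.50978562,  0.22396022]), 'eef_rot': array([-1.57075187e+00,  1.04614484e-03, -1.18696503e+00]), 'force': array([-0.29200301,  0.8379877 , -0.35620201]), 'moment': array([0.00903941, 0.00745939, 0.02304869]), 'grip_width': 0.09409148056296025}
```

View pics/top0.png

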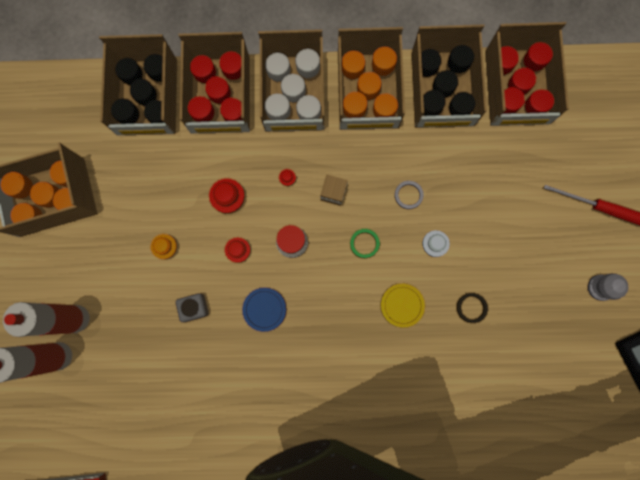

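View pics/side0.png

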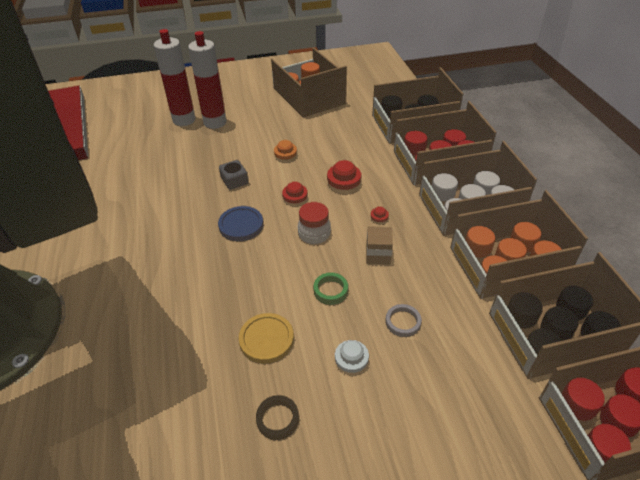

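The top view shows three red lamps: large (227,195), small (288,177) and middle (238,250). The middle one should be red_lamp, with a 50 mm flange. Amber is at (164,246), clear (436,243), trim ring (409,194), green grommet (365,243), black grommet (472,307), yellow base (403,305), blue base (264,309) and tub (292,240). Next I'll measure their sizes and take an enlarged crop.

```bash
cat > m.py <<'E'
from h import *
def masks(img):
    hsv=cv2.cvtColor(img,cv2.COLOR_RGB2HSV); H,S,V=[hsv[...,i].astype(int) for i in range(3)]
    return dict(red=((H<5)|(H>174))&(S>170)&(V>60), orange=(H>=6)&(H<=19)&(S>195)&(V>110), yellow=(H>=20)&(H<=32)&(S>190),
      blue=(H>100)&(H<125)&(S>110), green=(H>40)&(H<90)&(S>110), black=(V<55), grey=(S<60)&(V>85))
# name:(colour, seed xy world, height of outline)
def find(cams,items,rad=.05,out=True):
    res={}
    for cn,(c,K,T) in cams.items():
        ms=masks(c["img"])
        for n,(col,x,y,h) in items.items():
            v,u=np.mgrid[0:480,0:640]
            d=np.stack([(u-K[0,2])/K[0,0],-(v-K[1,2])/K[1,1],-np.ones(u.shape)],-1)@T[:3,:3]
            o=-T[:3,:3].T@T[:3,3]; P=o+d*((h-o[2])/d[...,2])[...,None]
            m=(ms[col]&(np.hypot(P[...,0]-x,P[...,1]-y)<rad)).astype(np.uint8)
            cs,_=cv2.findContours(m,cv2.RETR_EXTERNAL,cv2.CHAIN_APPROX_NONE)
            if not cs: print(cn,n,"none"); continue
            ct=max(cs,key=len)[:,0]
            Q=P[ct[:,1],ct[:,0],:2].astype(np.float32)
            (cx,cy),(a,b),_=cv2.fitEllipse(Q) if len(Q)>5 else ((0,0),(0,0),0)
            res[cn,n]=(cx,cy)
            if out: print(cn,n,"xy %.4f %.4f"%(cx,cy),"axes mm %.1f %.1f"%(a*1e3,b*1e3))
    return res
E
python3 - <<'E'
from m import *
cams={}
for n in("top","side"):
    d=np.load("pics/%s0.npz"%n); cams[n]=(d,d["camera_matrix"],d["world_to_cam"])
d,K,T=cams["top"]; W=cloud(d,K,T)
px=dict(red_lamp=(238,250,"red",.018),bigred=(227,195,"red",.02),smallred=(288,177,"red",.012),amber=(164,246,"orange",.018),clear=(436,243,"grey",.018),trim=(409,194,"grey",.012),green=(365,243,"green",.016),black=(472,307,"black",.016),yellow=(403,305,"yellow",.014),blue=(264,309,"blue",.014),tub=(292,240,"red",.055))
it={}
for n,(u,v,c,h) in px.items():
    p=ray(u,v,K,T,h); it[n]=(c,p[0],p[1],h)
    r=W[v-20:v+20,u-20:u+20]; print(n,p[:2].round(3),"maxz %.3f"%np.nanpercentile(r[...,2],98))
find(cams,it)
im=cv2.resize(d["img"][155:275,140:320],None,fx=4.4,fy=4.4,interpolation=cv2.INTER_CUBIC); save("crop1.png",im)
E
```

```text
red_lamp [0.546 0.184] maxz 0.035
bigred [0.654 0.206] maxz 0.048
smallred [0.689 0.088] maxz 0.023
amber [0.557 0.327] maxz 0.035
clear [ 0.552 -0.193] maxz 0.034
trim [ 0.65  -0.147] maxz 0.014
green [ 0.555 -0.058] maxz 0.018
black [ 0.431 -0.254] maxz 0.018
yellow [ 0.437 -0.126] maxz 0.016
blue [0.434 0.135] maxz 0.016
tub [0.558 0.078] maxz 0.058
top red_lamp xy 0.5473 0.1857 axes mm 43.5 45.2
top bigred xy 0.6536 0.2071 axes mm 63.8 65.7
top smallred xy 0.6894 0.0897 axes mm 28.0 29.5
top amber xy 0.5570 0.3285 axes mm 45.8 47.4
top clear xy 0.5519 -0.1920 axes mm 49.2 50.1
top trim xy 0.6494 -0.1459 axes mm 52.2 54.3
top green xy 0.5555 -0.0573 axes mm 54.2 55.1
top black xy 0.4299 -0.2528 axes mm 51.0 54.4
top yellow xy 0.4370 -0.1246 axes mm 79.2 80.0
top blue xy 0.4337 0.1354 axes mm 76.1 76.8
top tub xy 0.5602 0.0813 axes mm 47.8 48.1
side red_lamp xy 0.5442 0.1854 axes mm 43.9 50.2
side bigred xy 0.6520 0.2132 axes mm 62.5 73.4
side smallred xy 0.6862 0.0879 axes mm 27.1 30.5
side amber none
side clear xy 0.5477 -0.1962 axes mm 48.9 53.9
side trim xy 0.6454 -0.1495 axes mm 53.8 55.2
side green xy 0.0000 0.0000 axes mm 0.0 0.0
side black xy 0.0000 0.0000 axes mm 0.0 0.0
side yellow none
side blue none
side tub xy 0.5582 0.0803 axes mm 40.2 43.5
```

View pics/crop1.png

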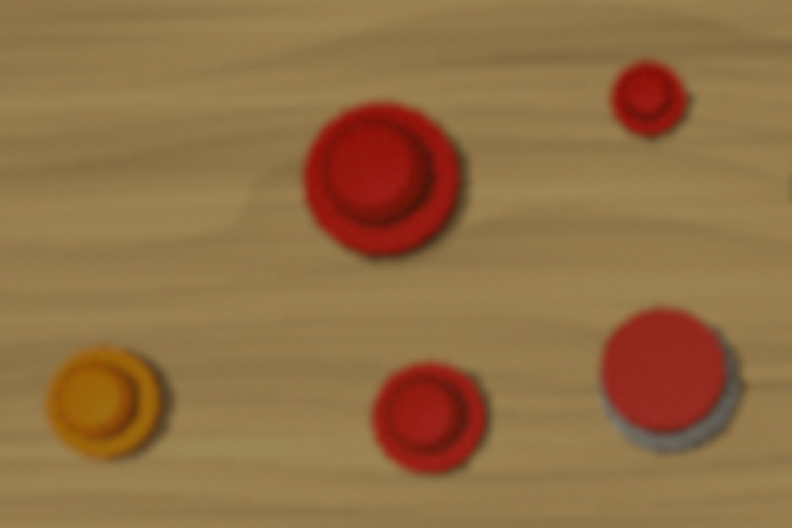

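The crop confirms it: the middle red lamp at (238,250) has a flange of about 50 mm and stands 34 mm tall, while its lookalikes are about 65 mm and 29 mm across. I'll start by turning to yaw 0 above the black grommet.

jog_arm(targets=[[7.4, [-15.5, 10, 30.3], -1.187], [7.4, [-15.5, 10, 30.3], -1.187], [7.4, [-15.5, 10, 30.3], -1.187], [7.4, [-15.5, 10, 30.3], -1.187], [7.4, [-15.5, 10, 30.3], -1.187], [7.4, [-15.5, 10, 30.3], -1.187], [7.4, [-15.5, 10, 30.3], -1.187], [7.4, [-15.5, 10, 30.3], -1.187], [7.4, [-15.5, 10, 30.3], -1.187], [7.4, [-15.5, 10, 30.3], -1.187]], grip_force=15)

```text
time_s: 1.1
ee_pos: [0.4286, -0.2531, 0.1245]
eef_rot: [-1.571, 0.0, -0.004]
force: [-0.5, -0.2, 0.3]
grip_width: 0.0744
```

jog_arm(targets=[[7.4, [0, 4, 0], 0], [7.4, [0, 8, 0], 0], [7.4, [0, 9.9, 0], 0], [7.4, [0, 9.9, 0], 0], [5, [0, 9.9, 0], 0], [5, [0, 9.9, 0], 0], [5, [0, 9.9, 0], 0], [5, [0, 9.9, 0], 0], [5, [0, 9.9, 0], 0]])

```text
time_s: 2.0
ee_pos: [0.4294, -0.2535, 0.0269]
eef_rot: [-1.572, -0.002, -0.0]
force: [-2.4, -2.0, 8.1]
grip_width: 0.0564
```

jog_arm(targets=[[5, [0, -3, 0], 0], [5, [0, -8, 0], 0], [5, [0, -9, 0], 0], [5, [0, -9, 0], 0]])

```text
time_s: 2.4
ee_pos: [0.4296, -0.2533, 0.1175]
eef_rot: [-1.573, -0.004, -0.0]
force: [-0.3, 1.4, -0.7]
grip_width: 0.0571
```

Run:
```python
from m import *
o=ctrl.get_obs(); print(o["ee_pos"],o["grip_width"])
x,y,z=o["ee_pos"]
cams={n:cam(n) for n in("top","side")}
W=cloud(*cams["top"])
for n in cams: save(n+"1.png",cams[n][0]["img"])
a=cams["top"][0]["img"];b=cams["side"][0]["img"]
K,T=cams["side"][1:]; p=T[:3,:3]@o["ee_pos"]+T[:3,3]; u,v=K[0,2]+K[0,0]*p[0]/-p[2],K[1,2]-K[1,1]*p[1]/-p[2]; print("tcp side px",u,v)
c=b[max(0,int(v)-70):int(v)+70,max(0,int(u)-90):int(u)+90]
save("c2.png",cv2.resize(c,None,fx=4,fy=4))
```

```text
[ 0.42963671 -0.25333536  0.11753692] 0.0571389362500512
tcp side px 273.11103230511605 371.8692116973257
```

View pics/c2.png

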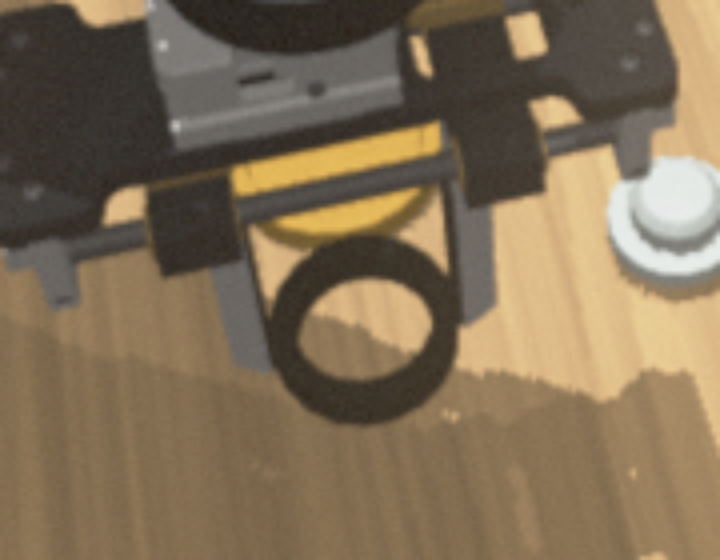

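The black grommet is held, with its ring centred at crop (365,330). I'll compare that to the TCP to get the camera-to-robot bias and fit the bases again.

Run:
```python
from m import *
o=ctrl.get_obs();x,y,z=o["ee_pos"]
import numpy as np
T=np.load("pics/side0.npz");K=T["camera_matrix"];M=T["world_to_cam"]
u0,v0=273-90,371-70
# ring outer outline: left/right/top/bottom in crop -> top face outline centre about (367,312)
for cx,cy,h in((365,330,z-.019+.002),):
    print(ray(u0+cx/4,v0+cy/4,K,M,h), o["ee_pos"])
s=cv2.imread("pics/side0.png")[...,::-1]
def fit(img,K,M,m,h,seed):
    cs,_=cv2.findContours(m.astype(np.uint8),cv2.RETR_EXTERNAL,cv2.CHAIN_APPROX_NONE); ct=max(cs,key=cv2.contourArea)[:,0]
    Q=np.array([ray(u,v,K,M,h)[:2] for u,v in ct],np.float32); print(seed,cv2.fitEllipse(Q))
hsv=cv2.cvtColor(s,cv2.COLOR_RGB2HSV)
for n,(u,v),h in(("yellow",(267,338),.014),("blue",(240,222),.014),("green",(318,278),.016),("amber",(285,155),.018),("black",(263,428),.016)):
    print(n,hsv[v,u])
```

```text
[ 0.42871376 -0.25763204  0.09768133] [ 0.4285065  -0.2525555   0.11468133]
yellow [ 20 157 172]
blue [112  90  96]
green [ 58 102 132]
amber [ 13 169 172]
black [19 82 65]
```

```bash
sed -i 's/orange=(H>=6)&(H<=19)&(S>195)&(V>110), yellow=(H>=20)&(H<=32)&(S>190)/orange=(H>=6)\&(H<=17)\&(S>150)\&(V>110), yellow=(H>=17)\&(H<=32)\&(S>140)/; s/(S>110), green/(S>70), green/; s/(H<90)&(S>110)/(H<90)\&(S>70)/; s/V<55/V<75/' m.py
python3 - <<'E'
from m import *
cams={}
for n in("top","side"):
    d=np.load("pics/%s0.npz"%n); cams[n]=(d,d["camera_matrix"],d["world_to_cam"])
it=dict(red_lamp=("red",.546,.185,.018),amber=("orange",.557,.327,.018),clear=("grey",.55,-.193,.018),trim=("grey",.65,-.147,.012),green=("green",.555,-.058,.016),black=("black",.43,-.253,.016),yellow=("yellow",.437,-.125,.014),blue=("blue",.434,.135,.014))
find(cams,it)
E
```

```text
top red_lamp xy 0.5473 0.1857 axes mm 43.5 45.2
top amber xy 0.5586 0.3321 axes mm 32.7 40.3
top clear xy 0.5519 -0.1920 axes mm 49.2 50.1
top trim xy 0.6494 -0.1459 axes mm 52.2 54.3
top green xy 0.5555 -0.0573 axes mm 54.2 55.1
top black xy 0.4300 -0.2530 axes mm 53.6 55.8
top yellow xy 0.4370 -0.1248 axes mm 84.0 84.4
top blue xy 0.4337 0.1356 axes mm 77.7 78.7
side red_lamp xy 0.5442 0.1854 axes mm 43.9 50.2
side amber xy 0.5541 0.3287 axes mm 45.4 57.1
side clear xy 0.5477 -0.1962 axes mm 48.9 53.9
side trim xy 0.6454 -0.1495 axes mm 53.8 55.2
side green xy 0.5519 -0.0613 axes mm 55.1 56.7
side black xy 0.4258 -0.2603 axes mm 54.5 60.6
side yellow xy 0.4329 -0.1290 axes mm 80.5 84.0
side blue xy 0.4301 0.1333 axes mm 75.6 78.2
```

jog_arm(targets=[[5, [0.5, 0, 4], 0], [5, [0.5, 0, 9], 0], [5, [0.5, 0, 12.8], 0], [5, [0.5, 0, 12.8], 0], [5, [0.5, 4, 12.8], 0], [5, [0.5, 6.5, 12.8], 0], [5, [0.5, 7.5, 12.8], 0], [5, [0.5, 7.9, 12.8], 0], [5, [0.5, 7.9, 12.8], 0], [5, [0.5, 7.9, 12.8], 0]])

```text
time_s: 3.5
ee_pos: [0.434, -0.1252, 0.0367]
eef_rot: [-1.571, -0.0, -0.0]
force: [-0.8, -0.3, -0.5]
grip_width: 0.0567
```

jog_arm(targets=[[6.4, [0, 0, 0], 0], [7.4, [0, 0, 0], 0], [7.4, [0, 0, 0], 0], [7.4, [0, -2, 0], 0], [7.4, [0, -6, 0], 0], [7.4, [4, -9, 6], 0], [7.4, [12, -9, 7], 0], [7.4, [12, -9, 7], 0], [7.4, [12, -9, 7], 0], [7.4, [12, -9, 7], 0]])

```text
time_s: 4.5
ee_pos: [0.5538, -0.0544, 0.1258]
eef_rot: [-1.571, 0.001, 0.001]
force: [-0.3, -0.5, 0.1]
grip_width: 0.074
```

Run:
```python
from m import *
o=ctrl.get_obs(); print(o["ee_pos"],o["eef_rot"],o["time_s"])
cams={n:cam(n) for n in("top","side")}
find(cams,dict(black=("black",.434,-.126,.026),yellow=("yellow",.436,-.126,.014)),.045)
W=cloud(*cams["top"]); m=masks(cams["top"][0]["img"])["black"]&(np.hypot(W[...,0]-.436,W[...,1]+.125)<.04)
P=W[m]; P=P[P[:,2]>.02]; A=np.c_[P[:,:2]-P[:,:2].mean(0),np.ones(len(P))]; print(len(P),P.mean(0),np.linalg.lstsq(A,P[:,2],rcond=None)[0])
t=cams["top"][0]["img"][250:350,330:480]; s=cams["side"][0]["img"][280:400,190:340]
save("c3.png",np.hstack([cv2.resize(t,(400,267)),cv2.resize(s,(334,267))]))
```

```text
[ 0.55376103 -0.05441563  0.12579031] [-1.57069193e+00  1.09359153e-03  1.10910348e-03] 4.5
top black xy 0.4340 -0.1259 axes mm 88.2 88.7
top yellow none
side black xy 0.4331 -0.1332 axes mm 55.7 62.8
side yellow xy 0.4334 -0.1276 axes mm 74.3 78.4
72 [ 0.44593932 -0.09030574  0.45147694] [-0.11903859  3.57335271  0.45147694]
```

View pics/c3.png

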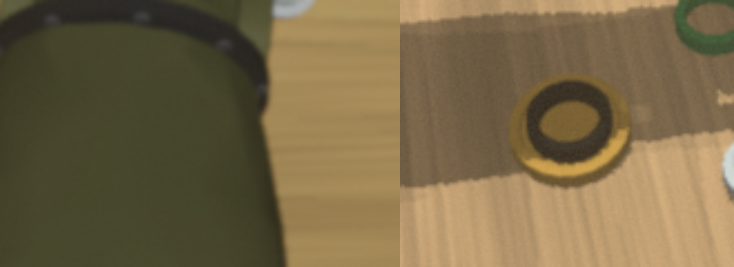

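The black grommet lies in the yellow recess, roughly centred. The arm blocks the top view, so I'll recheck it from a clear pose. Next is the green grommet.

jog_arm(targets=[[7.4, [-0.1, 4, -0.4], 0], [7.4, [-0.1, 8, -0.4], 0], [7.4, [-0.1, 10, -0.4], 0], [7.4, [-0.1, 10, -0.4], 0], [7.4, [-0.1, 10, -0.4], 0], [5, [-0.1, 10, -0.4], 0], [5, [-0.1, 10, -0.4], 0], [5, [-0.1, 10, -0.4], 0], [5, [-0.1, 10, -0.4], 0]])

```text
time_s: 5.5
ee_pos: [0.5534, -0.0589, 0.0277]
eef_rot: [-1.571, -0.002, -0.0]
force: [-1.9, -0.6, 7.8]
grip_width: 0.0579
```

jog_arm(targets=[[5, [0, -3, 0], 0], [5, [0, -8, 0], 0], [5, [0, -9, 0], 0], [5, [0, -9, 0], 0]])

```text
time_s: 5.9
ee_pos: [0.5537, -0.0589, 0.1185]
eef_rot: [-1.571, -0.004, 0.0]
force: [0.0, -0.3, -0.2]
grip_width: 0.0577
```

Run:
```python
from m import *
o=ctrl.get_obs(); print(o["ee_pos"],o["grip_width"])
x,y,z=o["ee_pos"]
c={"side":cam("side")}
find(c,dict(green=("green",x,y-.004,z-.019-.006+.016)),.05)
h=c["side"][0]["img"]; save("side4.png",h)
```

```text
[ 0.55368609 -0.05891608  0.11846449] 0.057658614008366686
side green xy 0.5510 -0.0679 axes mm 53.9 65.0
```

jog_arm(targets=[[5, [-6, 0, 4], 0], [5, [-10, 0, 8], 0], [5, [-12.1, 0, 12], 0], [5, [-12.1, 0, 16], 0], [5, [-12.1, 0, 19.3], 0], [5, [-12.1, 0, 19.3], 0], [5, [-12.1, 4, 19.3], 0], [5, [-12.1, 6.5, 19.3], 0], [5, [-12.1, 7.4, 19.3], 0], [5, [-12.1, 7.4, 19.3], 0]])

```text
time_s: 6.95
ee_pos: [0.431, 0.1335, 0.041]
eef_rot: [-1.572, 0.003, -0.001]
force: [-0.5, 0.2, -0.1]
grip_width: 0.0579
```

jog_arm(targets=[[5, [0, 0.4, 0], 0], [5, [0, 0.4, 0], 0]])

```text
time_s: 7.15
ee_pos: [0.4322, 0.1341, 0.0389]
eef_rot: [-1.571, -0.001, -0.0]
force: [0.0, -0.4, -0.5]
grip_width: 0.0577
```

jog_arm(targets=[[5, [0, 0.1, 0], 0], [5, [0, 0.1, 0], 0], [6.4, [0, 0.1, 0], 0], [7.4, [0, 0.1, 0], 0], [7.4, [0, 0.1, 0], 0], [7.4, [0, -3, 0], 0], [7.4, [0, -8, 0], 0], [7.4, [5, -9, 3], 0], [7.4, [11.3, -9, 5], 0], [7.4, [11.3, -9, 5], 0]])

```text
time_s: 8.15
ee_pos: [0.5475, 0.1853, 0.1294]
eef_rot: [-1.57, -0.003, 0.0]
force: [0.2, -0.2, 0.3]
grip_width: 0.0741
```

jog_arm(targets=[[7, [0, 0, 0], 0], [7, [0, 0, 0], 0]])

```text
time_s: 8.35
ee_pos: [0.5444, 0.1841, 0.1278]
eef_rot: [-1.571, 0.001, 0.0]
force: [-1.7, -1.2, -0.1]
grip_width: 0.0697
```

Run:
```python
from m import *
o=ctrl.get_obs(); print(o["ee_pos"],o["eef_rot"],o["time_s"])
cams={n:cam(n) for n in("top","side")}
find(cams,dict(black=("black",.434,-.126,.026),yellow=("yellow",.436,-.126,.014),green=("green",.432,.134,.026),blue=("blue",.433,.134,.014)),.048)
W=cloud(*cams["top"]); M=masks(cams["top"][0]["img"])
for c,x,y in(("black",.436,-.126),("green",.434,.135)):
    m=M[c]&(np.hypot(W[...,0]-x,W[...,1]-y)<.04); P=W[m]; P=P[P[:,2]<.05]
    if len(P): A=np.c_[P[:,:2]-P[:,:2].mean(0),np.ones(len(P))]; print(c,len(P),P.mean(0).round(4),np.linalg.lstsq(A,P[:,2],rcond=None)[0].round(4))
t=cams["top"][0]["img"][150:350,200:500]
save("c5.png",cv2.resize(t,(780,520)))
```

```text
[0.54439269 0.18408477 0.12782522] [-1.57113401e+00  1.19575637e-03  1.22627258e-04] 8.35
top black xy 0.4372 -0.1259 axes mm 50.7 53.0
top yellow xy 0.4370 -0.1247 axes mm 83.1 83.9
top green xy 0.4356 0.1323 axes mm 48.6 53.9
top blue xy 0.4347 0.1343 axes mm 69.3 73.1
side black xy 0.4332 -0.1338 axes mm 54.2 62.4
side yellow xy 0.4330 -0.1285 axes mm 80.7 82.8
side green xy 0.4310 0.1260 axes mm 55.5 68.5
side blue xy 0.3997 0.1541 axes mm 3.9 21.2
black 200 [ 0.4374 -0.1276  0.0253] [-0.006   0.0015  0.0253]
green 281 [0.4382 0.1238 0.0226] [ 0.0282 -0.0433  0.0226]
```

View pics/c5.png

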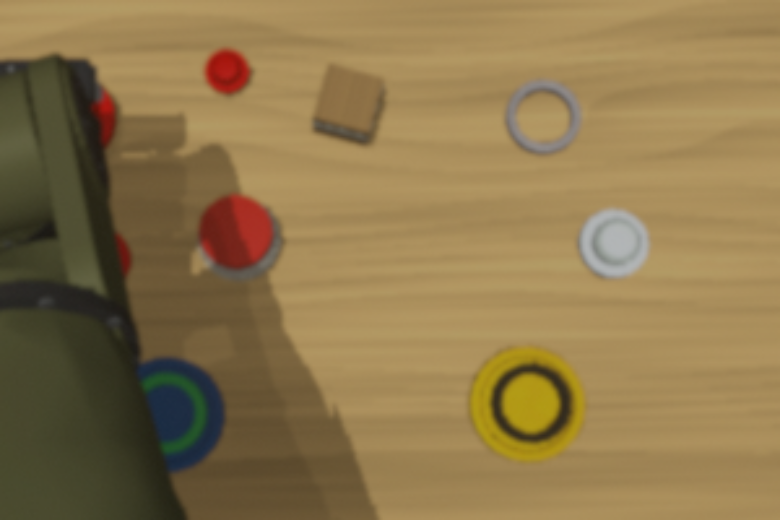

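Top view: black and green grommets are both in their recesses. Black is centred and level, and the arm partly hides green. Now I'll take the red lamp.

jog_arm(targets=[[7, [0, 4, 0], 0], [7, [0, 8, 0], 0], [7, [0, 9.8, 0], 0], [7, [0, 9.8, 0], 0], [7, [0, 9.8, 0], 0], [7, [0, 9.8, 0], 0], [4, [0, 9.8, 0], 0], [4, [0, 9.8, 0], 0], [4, [0, 9.8, 0], 0], [4, [0, 9.8, 0], 0]])

```text
time_s: 9.45
ee_pos: [0.545, 0.1842, 0.0309]
eef_rot: [-1.571, -0.001, 0.0]
force: [-0.8, -0.1, 5.1]
grip_width: 0.0483
```

jog_arm(targets=[[4, [0, 0, 0], 0], [4, [0, -3, 0], 0], [4, [0, -8, 0], 0], [4, [0, -10, 0], 0], [4, [0, -10, 0], 0], [4, [0, -10, 0], 0]])

```text
time_s: 10.05
ee_pos: [0.5445, 0.1841, 0.1296]
eef_rot: [-1.571, 0.001, 0.0]
force: [-0.5, -0.1, -0.8]
grip_width: 0.0484
```

jog_arm(targets=[[4, [-3, 0, -4], 0], [4, [-6, 0, -8], 0], [4, [-8, 0, -12.5], 0], [4, [-9, 0, -17], 0], [4, [-10, 0, -21.5], 0], [4, [-11, 0, -26], 0], [4, [-11.1, 0, -30], 0], [4, [-11.1, 0, -31.1], 0], [4, [-11.1, 0, -31.1], 0], [4, [-11.1, 3, -31.1], 0]])

```text
time_s: 11.05
ee_pos: [0.4352, -0.1266, 0.1017]
eef_rot: [-1.572, -0.004, -0.0]
force: [1.3, -0.9, -2.2]
grip_width: 0.0483
```

Run:
```python
from m import *
o=ctrl.get_obs(); x,y,z=o["ee_pos"]; print(o["ee_pos"],o["eef_rot"])
c={"side":cam("side")}
find(c,dict(red=("red",x,y-.004,z-.012),black=("black",.434,-.133,.026)),.05)
save("c6.png",cv2.resize(c["side"][0]["img"][230:410,160:400],(800,600)))
```

```text
[ 0.43519023 -0.12656111  0.10166098] [-1.57200404e+00 -3.77508646e-03 -1.86229356e-04]
side red xy 0.0000 0.0000 axes mm 0.0 0.0
side black xy 0.4328 -0.1354 axes mm 56.5 57.8
```

View pics/c6.png

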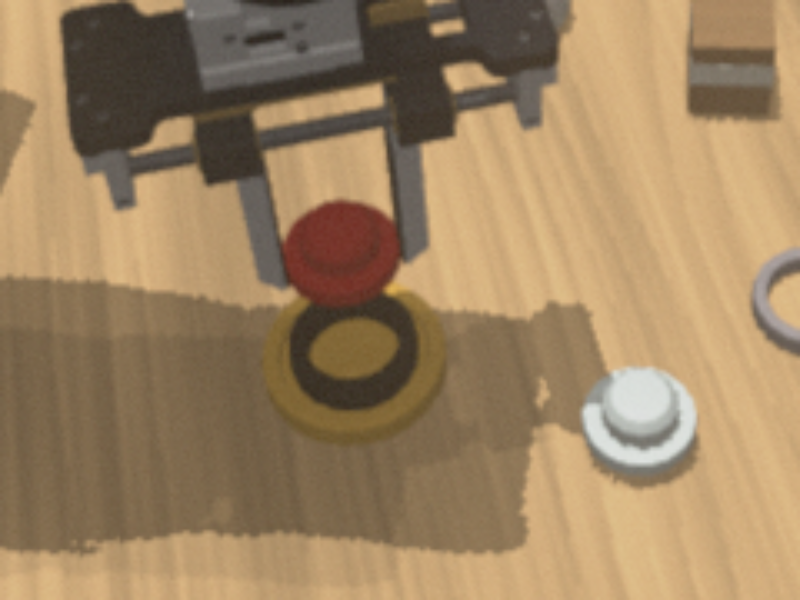

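The lamp is held level at crop (342,250), in line with the grommet at (352,350). Lowering it now.

jog_arm(targets=[[4, [0, 0, 0], 0], [4, [0, 2, 0], 0], [4, [0, 3.5, 0], 0], [4, [0, 4.2, 0], 0], [4, [0, 4.6, 0], 0], [4, [0, 4.9, 0], 0], [4, [0, 4.9, 0], 0], [4, [0, 4.9, 0], 0]])

```text
time_s: 11.9
ee_pos: [0.4341, -0.1268, 0.0519]
eef_rot: [-1.571, -0.001, 0.0]
force: [0.0, 0.1, -0.9]
grip_width: 0.0484
```

jog_arm(targets=[[4, [0, 0.1, 0], 0], [4, [0, 0.2, 0], 0], [4, [0, 0.2, 0], 0], [4, [0, 0.2, 0], 0], [4, [0, 0.2, 0], 0]])

```text
time_s: 12.4
ee_pos: [0.4339, -0.1268, 0.0495]
eef_rot: [-1.571, -0.0, 0.0]
force: [0.4, 0.5, -0.8]
grip_width: 0.0484
```

jog_arm(targets=[[4, [0, 0.06, 0], 0], [4, [0, 0.06, 0], 0], [4, [0, 0.06, 0], 0], [4, [0, 0.06, 0], 0]])

```text
time_s: 12.8
ee_pos: [0.4339, -0.1268, 0.0489]
eef_rot: [-1.571, -0.0, -0.0]
force: [-0.7, -0.3, 0.1]
grip_width: 0.0484
```

jog_arm(targets=[[5.4, [0, 0, 0], 0], [7.2, [0, 0, 0], 0], [7.2, [0, 0, 0], 0], [7.2, [0, -3, 0], 0], [7.2, [0, -7, 0], 0], [7.2, [5, -8, -1], 0], [7.2, [10, -8, -2.1], 0], [7.2, [15, -8, -2.1], 0], [7.2, [19, -8, -2.1], 0], [7.2, [21.2, -8, -2.1], 0]])

```text
time_s: 13.8
ee_pos: [0.6481, -0.1475, 0.1281]
eef_rot: [-1.571, 0.0, 0.0]
force: [-0.8, -0.4, 0.5]
grip_width: 0.0717
```

jog_arm(targets=[[7.2, [0, 0, 0], 0], [7.2, [0, 0, 0], 0]])

```text
time_s: 14.0
ee_pos: [0.6454, -0.1477, 0.1281]
eef_rot: [-1.57, 0.001, 0.0]
force: [-0.1, -0.4, 0.1]
grip_width: 0.0719
```

Run:
```python
from m import *
o=ctrl.get_obs(); print(o["ee_pos"],o["eef_rot"],o["time_s"])
cams={n:cam(n) for n in("top","side")}
find(cams,dict(red=("red",.436,-.129,.036),black=("black",.434,-.126,.026),yellow=("yellow",.436,-.126,.014),trim=("grey",.646,-.149,.012)),.048)
W=cloud(*cams["side"]); M=masks(cams["side"][0]["img"])["red"]
m=M&(np.hypot(W[...,0]-.434,W[...,1]+.13)<.04); P=W[m]; print(len(P), np.percentile(P[:,2],[2,25,50,75,98]) if len(P) else 0)
s=cams["side"][0]["img"][270:400,180:350]
save("c7.png",cv2.resize(s,(765,585)))
```

```text
[ 0.64536853 -0.14767991  0.12811004] [-1.57047863e+00  1.25137878e-03  1.79468546e-04] 14.0
top red none
top black none
top yellow none
top trim none
side red xy 0.0000 0.0000 axes mm 0.0 0.0
side black xy 0.4334 -0.1259 axes mm 53.9 74.1
side yellow xy 0.4330 -0.1284 axes mm 74.3 82.2
side trim xy 0.6444 -0.1518 axes mm 53.4 58.9
25 [0.03456428 0.03562701 0.03659324 0.04866396 0.05175396]
```

View pics/c7.png

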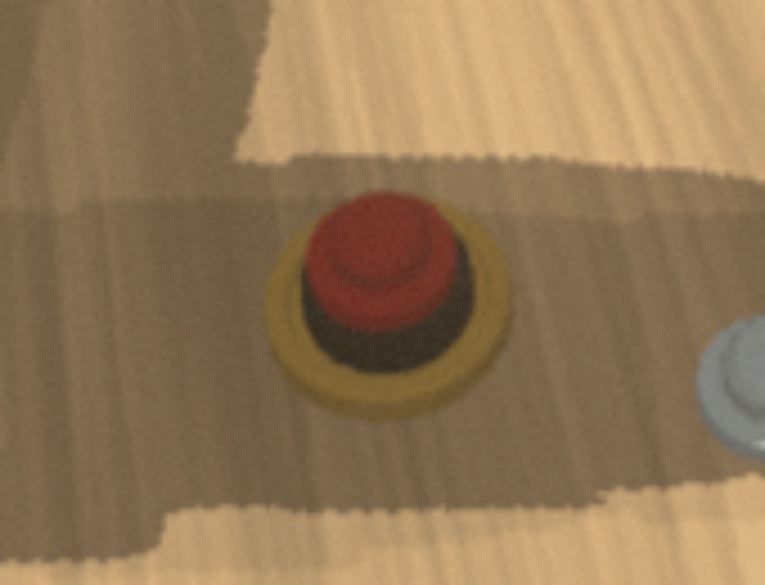

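The red lamp is seated: dome top at z 0.052 and flange at 0.036, both as expected. Now the trim ring.

jog_arm(targets=[[7.2, [0, 4, 0], 0], [7.2, [0, 8, 0], 0], [7.2, [0, 10, 0], 0], [7.2, [0, 10.5, 0], 0], [7.2, [0, 10.5, 0], 0], [7.2, [0, 10.5, 0], 0], [7.2, [0, 10.5, 0], 0], [4.5, [0, 10.5, 0], 0], [4.5, [0, 10.5, 0], 0], [4.5, [0, 10.5, 0], 0]])

```text
time_s: 15.1
ee_pos: [0.646, -0.1479, 0.0243]
eef_rot: [-1.571, -0.001, -0.0]
force: [-1.0, 0.5, 3.3]
grip_width: 0.0549
```

jog_arm(targets=[[4.5, [0, 0, 0], 0], [4.5, [0, 0, 0], 0], [4.5, [0, -3, 0], 0], [4.5, [0, -8, 0], 0], [4.5, [0, -10, 0], 0], [4.5, [0, -10, 0], 0], [4.5, [0, -10, 0], 0]])

```text
time_s: 15.8
ee_pos: [0.6455, -0.1477, 0.123]
eef_rot: [-1.571, 0.001, -0.0]
force: [-0.5, -0.5, -1.6]
grip_width: 0.0546
```

jog_arm(targets=[[4.5, [-5, 0, 0], 0], [4.5, [-10, 0, 1], 0], [4.5, [-15, 0, 2], 0], [4.5, [-19, 0, 2.1], 0], [4.5, [-21.2, 0, 2.1], 0], [4.5, [-21.2, 0, 2.1], 0], [4.5, [-21.2, 2, 2.1], 0], [4.5, [-21.2, 3.5, 2.1], 0], [4.5, [-21.2, 3.5, 2.1], 0], [4.5, [-21.2, 3.5, 2.1], 0]])

```text
time_s: 16.8
ee_pos: [0.434, -0.1267, 0.0884]
eef_rot: [-1.57, 0.001, 0.0]
force: [0.4, -0.7, -0.4]
grip_width: 0.0546
```

Run:
```python
from m import *
o=ctrl.get_obs(); print(o["ee_pos"],o["eef_rot"],o["force"])
c=cam("side"); save("c8.png",cv2.resize(c[0]["img"][240:390,180:360],(720,600)))
```

```text
[ 0.43403312 -0.1267368   0.08840642] [-1.57023797e+00  1.39944344e-03  6.68779425e-05] [ 0.43356178 -0.72313167 -0.42213673]
```

View pics/c8.png

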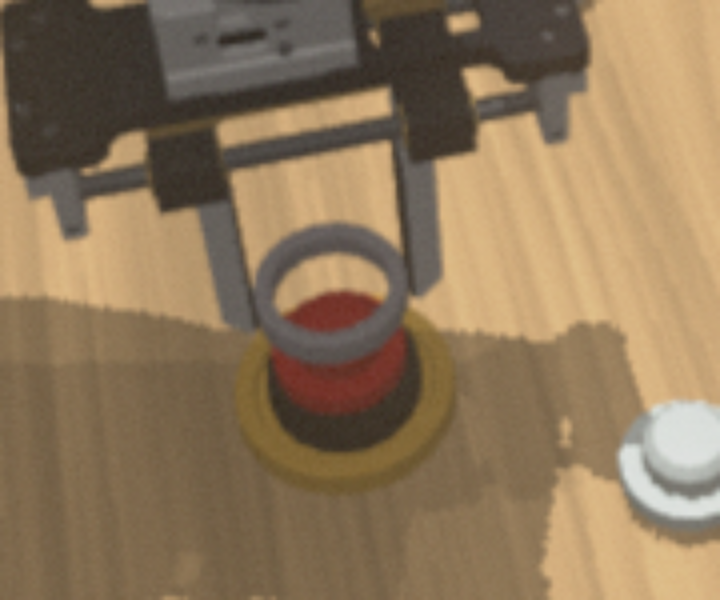

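The ring hangs level over the lens, at crop (332,292) with the lamp at (339,350). The fingers show the same slant from perspective, so the two are in line. Lowering it now.

jog_arm(targets=[[4.5, [0, 0.8, 0], 0], [4.5, [0, 1.4, 0], 0], [4.5, [0, 1.9, 0], 0], [4.5, [0, 2.3, 0], 0], [4.5, [0, 2.6, 0], 0], [4.5, [0, 2.7, 0], 0], [4.5, [0, 2.7, 0], 0], [4.5, [0, 2.7, 0], 0], [4.5, [0, 2.7, 0], 0]])

```text
time_s: 17.75
ee_pos: [0.4339, -0.1268, 0.062]
eef_rot: [-1.571, -0.0, -0.0]
force: [0.7, -0.2, 0.3]
grip_width: 0.055
```

jog_arm(targets=[[4.5, [0, 0.1, 0], 0], [4.5, [0, 0.1, 0], 0], [4.5, [0, 0.15, 0], 0], [4.5, [0, 0.15, 0], 0], [4.5, [0, 0.15, 0], 0]])

```text
time_s: 18.25
ee_pos: [0.4338, -0.1268, 0.0603]
eef_rot: [-1.571, 0.0, -0.0]
force: [1.1, -0.1, -0.6]
grip_width: 0.055
```

jog_arm(targets=[[4.5, [0, 0.05, 0], 0], [4.5, [0, 0.05, 0], 0], [6, [0, 0.05, 0], 0], [7.2, [0, 0.05, 0], 0], [7.2, [0, 0.05, 0], 0], [7.2, [0, -3, 0], 0], [7.2, [0, -7, 0], 0], [7.2, [2, -8, 4], 0], [7.2, [4, -8, 8], 0], [7.2, [6, -8, 12.5], 0]])

```text
time_s: 19.25
ee_pos: [0.4946, -0.0007, 0.141]
eef_rot: [-1.571, -0.001, -0.001]
force: [1.2, -0.6, 0.2]
grip_width: 0.072
```

jog_arm(targets=[[7.2, [2, 0, 5], 0], [7.2, [3, 0, 9], 0], [7.2, [4, 0, 14], 0], [7.2, [5, 0, 18], 0], [7.2, [6, 0, 22], 0], [7.2, [6, 0, 27], 0], [7.2, [6, 0, 32.8], 0], [7.2, [6, 0, 32.8], 0], [7.2, [6, 0, 32.8], 0], [7.2, [6, 0, 32.8], 0]])

```text
time_s: 20.25
ee_pos: [0.5539, 0.3252, 0.1401]
eef_rot: [-1.571, 0.0, -0.0]
force: [-0.1, 0.1, -0.5]
grip_width: 0.0721
```

Run:
```python
from m import *
o=ctrl.get_obs(); print(o["ee_pos"],o["eef_rot"],o["time_s"])
cams={n:cam(n) for n in("top","side")}
find(cams,dict(green=("green",.432,.134,.026),blue=("blue",.433,.134,.014),black=("black",.434,-.126,.026)),.048)
for n,x,y in(("top",.437,-.127),("side",.432,-.13)):
    W=cloud(*cams[n]); R=W[(np.hypot(W[...,0]-x,W[...,1]-y)<.035)&(W[...,2]>.03)]; print(n,len(R),np.histogram(R[:,2],bins=np.arange(.03,.06,.002)))
W=cloud(*cams["top"]); m=masks(cams["top"][0]["img"])["green"]&(np.hypot(W[...,0]-.435,W[...,1]-.133)<.04); P=W[m]; P=P[P[:,2]<.05]
if len(P): A=np.c_[P[:,:2]-P[:,:2].mean(0),np.ones(len(P))]; print("green",len(P),P.mean(0).round(4),np.linalg.lstsq(A,P[:,2],rcond=None)[0].round(4))
t=cams["top"][0]["img"][240:360,220:470]; s=cams["side"][0]["img"][270:390,190:340]
save("c9.png",np.vstack([cv2.resize(t,(625,300)),cv2.resize(s,(375,300)) if 0 else np.hstack([cv2.resize(s,(375,300)),np.zeros((300,250,3),np.uint8)])]))
```

```text
[0.5539156  0.32520189 0.14007155] [-1.57126469e+00  4.94061222e-04 -4.68641213e-04] 20.25
top green xy 0.4348 0.1347 axes mm 57.4 58.6
top blue xy 0.4339 0.1355 axes mm 77.3 78.4
top black none
side green xy 0.4311 0.1261 axes mm 55.9 68.4
side blue xy 0.4456 0.1130 axes mm 25.7 51.3
side black xy 0.4332 -0.1340 axes mm 51.0 58.5
top 754 (array([  2,  20,  45,  42,  24,  10,  29,  84, 187, 161, 118,  28,   4,
         0]), array([0.03 , 0.032, 0.034, 0.036, 0.038, 0.04 , 0.042, 0.044, 0.046,
       0.048, 0.05 , 0.052, 0.054, 0.056, 0.058]))
side 1067 (array([  6,   0,  24,  29,  48,  56,  73,  91, 238, 273, 152,  76,   1,
         0]), array([0.03 , 0.032, 0.034, 0.036, 0.038, 0.04 , 0.042, 0.044, 0.046,
       0.048, 0.05 , 0.052, 0.054, 0.056, 0.058]))
green 460 [0.4348 0.1352 0.0221] [ 0.027  -0.0176  0.0221]
```

View pics/c9.png

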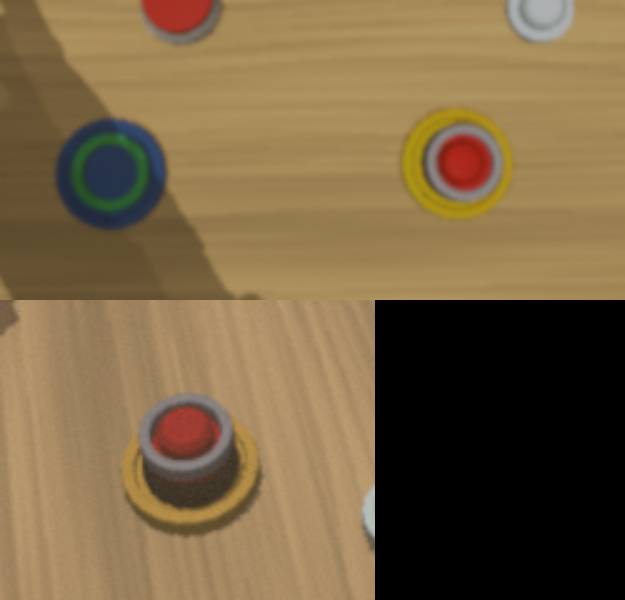

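The trim ring sits level around the lens, with its top at about z 0.048. The green grommet is centred in the blue base. Last is the amber lamp.

jog_arm(targets=[[7.2, [0, 4, 0.1], 0], [7.2, [0, 8, 0.1], 0], [7.2, [0, 10.5, 0.1], 0], [7.2, [0, 11, 0.1], 0], [7.2, [0, 11, 0.1], 0], [7.2, [0, 11, 0.1], 0], [7.2, [0, 11, 0.1], 0], [4, [0, 11, 0.1], 0], [4, [0, 11, 0.1], 0], [4, [0, 11, 0.1], 0]])

```text
time_s: 21.35
ee_pos: [0.5539, 0.3273, 0.0307]
eef_rot: [-1.571, -0.0, 0.0]
force: [-0.1, -0.2, -0.3]
grip_width: 0.0517
```

jog_arm(targets=[[4, [0, 0, 0], 0], [4, [0, 0, 0], 0], [4, [0, -3, 0], 0], [4, [0, -8, 0], 0], [4, [0, -10, 0], 0], [4, [0, -10, 0], 0], [4, [0, -10, 0], 0]])

```text
time_s: 22.05
ee_pos: [0.5536, 0.327, 0.1296]
eef_rot: [-1.571, 0.001, -0.0]
force: [-0.5, -0.3, -1.6]
grip_width: 0.0481
```

Run:
```python
from m import *
o=ctrl.get_obs(); print(o["ee_pos"],o["time_s"])
c=cam("top"); W=cloud(*c)
m=cv2.erode(masks(c[0]["img"])["green"].astype(np.uint8),np.ones((2,2)))>0
m&=(np.hypot(W[...,0]-.435,W[...,1]-.133)<.035)&(W[...,2]<.05); P=W[m]
a=np.degrees(np.arctan2(P[:,1]-.1347,P[:,0]-.4348))
for k in range(-180,180,60):
    q=P[(a>=k)&(a<k+60),2]; print(k,len(q),np.percentile(q,[50,80]).round(4) if len(q) else 0)
s=cam("side")[0]["img"]; save("c10.png",cv2.resize(s[130:270,190:370],(720,560)))
```

```text
[0.5535639  0.32703845 0.12956913] 22.05
-180 60 [0.0248 0.0269]
-120 67 [0.0252 0.0265]
-60 53 [0.0249 0.0273]
0 55 [0.0243 0.0264]
60 63 [0.025  0.0266]
120 59 [0.0259 0.0272]
```

View pics/c10.png

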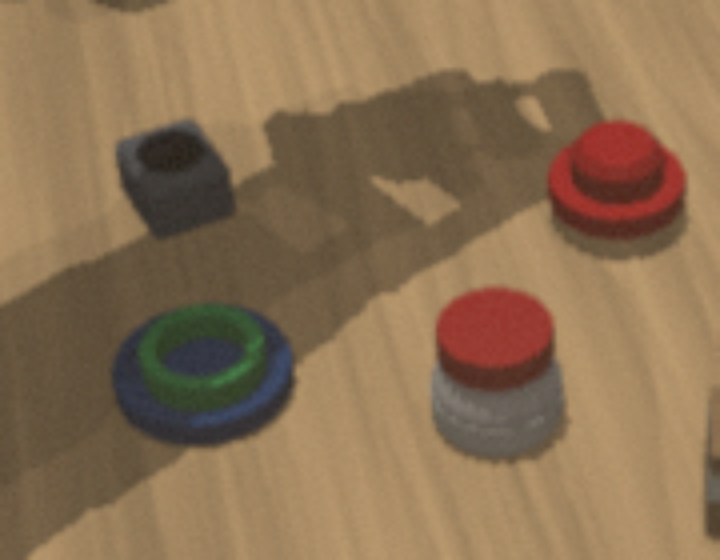

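The green grommet sits level at about z 0.026, and the amber lamp is gripped (opening 48 mm). Carrying it over.

jog_arm(targets=[[4, [-3, 0, -4], 0], [4, [-6, 0, -8], 0], [4, [-9, 0, -12], 0], [4, [-11, 0, -16], 0], [4, [-12.2, 0, -19.4], 0], [4, [-12.2, 0, -19.4], 0], [4, [-12.2, 2, -19.4], 0], [4, [-12.2, 4, -19.4], 0], [4, [-12.2, 4, -19.4], 0], [4, [-12.2, 4, -19.4], 0]])

```text
time_s: 23.15
ee_pos: [0.4318, 0.1335, 0.0901]
eef_rot: [-1.571, 0.001, 0.0]
force: [-0.2, 0.1, -0.1]
grip_width: 0.0482
```

jog_arm(targets=[[4, [0, 1.2, 0], 0], [4, [0, 2.2, 0], 0], [4, [0, 3, 0], 0], [4, [0, 3.6, 0], 0], [4, [0, 3.9, 0], 0], [4, [0, 3.9, 0], 0], [4, [0, 3.9, 0], 0], [4, [0, 3.9, 0], 0], [4, [0, 3.9, 0], 0]])

```text
time_s: 24.05
ee_pos: [0.432, 0.1332, 0.0516]
eef_rot: [-1.571, -0.0, -0.0]
force: [-0.5, 1.0, -0.8]
grip_width: 0.0482
```

jog_arm(targets=[[4, [0, 0.1, 0], 0], [4, [0, 0.2, 0], 0], [4, [0, 0.25, 0], 0], [4, [0, 0.25, 0], 0], [4, [0, 0.25, 0], 0], [4, [0, 0.25, 0], 0]])

```text
time_s: 24.65
ee_pos: [0.4319, 0.1332, 0.0488]
eef_rot: [-1.571, 0.0, -0.0]
force: [0.3, -0.0, -1.0]
grip_width: 0.0482
```

Close to contact, so I'll lower another 0.4 mm, release, and retreat to the side.

jog_arm(targets=[[4, [0, 0.04, 0], 0], [4, [0, 0.04, 0], 0], [5.4, [0, 0.04, 0], 0], [7.2, [0, 0.04, 0], 0], [7.2, [0, 0.04, 0], 0], [7.2, [0, -3, 0], 0], [7.2, [0, -7, 0], 0], [7.2, [0, -11, 0], 0], [7.2, [0, -13, 4], 0], [7.2, [0, -13, 9], 0]])

```text
time_s: 25.65
ee_pos: [0.4332, 0.2239, 0.1824]
eef_rot: [-1.569, -0.006, -0.003]
force: [0.7, -0.7, 0.1]
grip_width: 0.0721
```

jog_arm(targets=[[7.2, [0, 0, 5], 0], [7.2, [0, 0, 10], 0], [7.2, [0, 0, 15], 0], [7.2, [0, 0, 20], 0], [7.2, [0, 0, 20], 0], [7.2, [0, 0, 20], 0], [7.2, [0, 0, 20], 0]])

```text
time_s: 26.35
ee_pos: [0.432, 0.4223, 0.1788]
eef_rot: [-1.571, 0.0, -0.001]
force: [0.7, 0.9, -0.7]
grip_width: 0.0722
```

Run:
```python
from m import *
o=ctrl.get_obs(); print(o["ee_pos"],o["force"],o["time_s"])
cams={n:cam(n) for n in("top","side")}
find(cams,dict(amber=("orange",.436,.135,.036),green=("green",.432,.134,.026),clear=("grey",.55,-.193,.018),tub=("red",.56,.08,.055)),.048)
for n,x,y in(("top",.435,.135),("side",.431,.131)):
    W=cloud(*cams[n]); R=W[(np.hypot(W[...,0]-x,W[...,1]-y)<.024)&(W[...,2]>.02)]; print(n,len(R),np.histogram(R[:,2],bins=np.arange(.024,.058,.002))[0])
    F=R[(R[:,2]>.032)&(R[:,2]<.039)]; A=np.c_[F[:,:2]-F[:,:2].mean(0),np.ones(len(F))]; print(np.linalg.lstsq(A,F[:,2],rcond=None)[0].round(4))
t=cams["top"][0]["img"][220:360,200:480]; s=cams["side"][0]["img"][180:390,180:380]
save("c11.png",np.hstack([cv2.resize(t,(480,240)),cv2.resize(s,(229,240))])); save("c12.png",cv2.resize(s,(571,600)))
```

```text
[0.43198319 0.42226716 0.17880345] [ 0.6932095   0.91417989 -0.65165906] 26.35
top amber xy 0.4349 0.1358 axes mm 31.6 33.3
top green xy 0.4351 0.1357 axes mm 55.8 57.6
top clear xy 0.5520 -0.1920 axes mm 49.4 50.1
top tub xy 0.5602 0.0814 axes mm 47.8 48.2
side amber xy 0.4309 0.1340 axes mm 46.5 52.7
side green xy 0.4329 0.1513 axes mm 58.3 111.9
side clear xy 0.5478 -0.1962 axes mm 49.0 53.7
side tub xy 0.5577 0.0812 axes mm 39.5 45.4
top 534 [  1   1   0   4  52 109  82  12   8   5  22  37  86  75  36   4]
[ 0.0124 -0.005   0.0353]
side 525 [24 26 21 17 25 73 83 23 12 20 19 23 41 82 32  0]
[-0.0012  0.0381  0.0359]
```

View pics/c12.png

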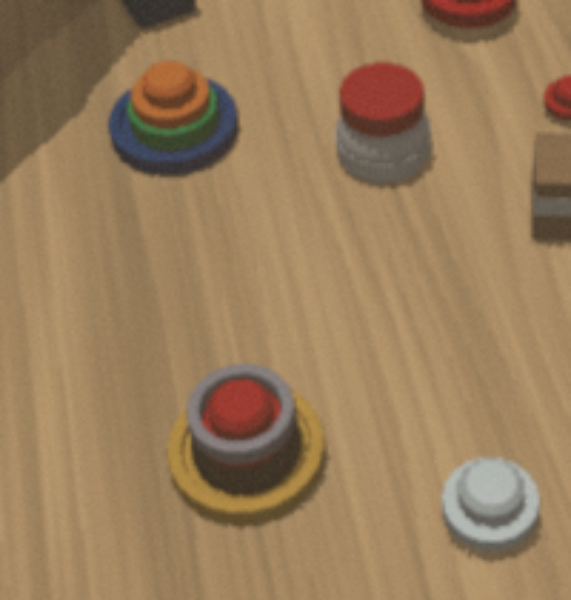

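Both stacks sit level. The amber lamp (crop 171,95) has its flange at z 0.036 and dome at about 0.052. The red lamp with its ring (crop 242,410) is fully seated, and the clear lamp and tub haven't moved. Handing in.

```bash
python3 -c "
from station import ctrl
print(ctrl.hand_in())"
```

```text
the job is handed in; nothing more can be done
None
```

Both marker lights are made up as asked, and I handed the job in at about 26 s of the 109 s allowed.

- **Yellow base:** the black grommet went in first, then the middle-sized red lamp, then the steel trim ring over its lens.
- **Blue base:** the green grommet went in, then the amber lamp.

**Last checks:**

| Part | Measured | Should be |
|---|---|---|
| Both lamp flanges | 36 mm | 36 mm |
| Both lamp domes | about 52 mm | 52 mm |
| Trim ring top | about 48 mm | 48 mm |
| Grommet tops, before the lamps went on | 25–27 mm | 26 mm |

- **Level and centred:** the grommets were level and centred when checked, and both stacks look level in the last picture. The amber lamp is centred on its grommet to within 1 mm. The red lamp sits about 2 mm to one side of its own, within the 4 mm of play.
- **Left alone:** the clear lamp and the grease tub have not moved, to within 1 mm.
- **Forces:** the highest wrist force any move reported at its end was about 8 N, while gripping the grommets.

**Where checks disagreed:**
- **Cameras:** the two differ by about 4 mm in x and y. I took values in between and checked them against the arm's own position.
- **Amber flange tilt:** the depth fit gave 2° from the side camera and under 1° from the top. I put that down to noise at the edges, because the picture and heights show it level.

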